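# Fit the charged battery to the cordless bag sealer

### The arm

A 6-joint arm with a two-finger parallel gripper is mounted at the origin on the work surface. World frame = base frame: x ahead of the robot, y to its left, z up, the work surface at z = 0. Lengths are in mm, angles in rad, forces in N, time in s.
With the tool pointing down it reaches from about 275 to 825 mm from the base axis. Payload 5.2 kg.
Tool frame: the origin (TCP) lies at the very end of the fingers, on their centre line; the grasp point (between the pads) lies 19 mm behind it; z points along the fingers, y is the line along which they close (so a half turn about z gives the same grasp; the last joint's range is limited). The gripper opens to 93 mm and grips with 3 to 60 N. Pads are 15 mm wide; open, the fingers measure 128 mm over their backs; the gripper's body (75 mm by 188 mm) begins 65 mm behind the grasp point.
Start: joints at [-0.203, 0.259, 1.535, -0, 1.348, -0.203], TCP at [550.005, 0.023, 218.653] pointing down, gripper open.
Joint ranges: [-3.14, 3.14], [-0.91, 2.08], [0.19, 2.58], [-1.22, 4.36], [0.22, 2.71], [-3.12, 3.12]. Speed limits (rad/s): [2.57, 2.57, 3.14, 3.14, 3.14, 3.14].

### API

Orientations are given as a rotation vector (axis times angle).
In Python, from plant import arm gives the robot as it stands.
- The arm moves only by the tool apply_moves, never from a script. Its argument "targets" is a list that holds one entry, the list of rows, each a list of 7 numbers: the shift along the tool's x, y, z in m, then the turn, a rotation vector about the tool's x, y, z in rad, then the gripper command: -1 is shut, 1 is fully open, values between are in proportion. A call has 1 to 20 rows; each row is the pose to reach, as a shift and turn from the pose commanded when the call began, along the tool's axes at that moment; what a row does not reach only later rows make up. A row lasts 1/10 s, in which the tool goes at most 50 mm and 8.59 degrees, less where a joint would pass 70% of its speed; a pose out of reach is approached as far as the arm can. A call with a gripper value outside its range is refused whole. The fingers move at their own pace and stop on an object; the grip force is fixed at half the most. Time passes only in rows, so rows that repeat a pose let the fingers close. It gives the time, the measured TCP pose, the force, the opening and the grip force at its end, in the units of the state.
- arm.get_obs(): the state, without advancing time (a new reading comes with each control period).
- arm.capture(name): name is "scene" or "side" or "wrist"; returns the picture (384x512x3 uint8, red, green, blue); there is no depth.
- arm.camera_model(name): a dict with "mtx" (3x3 intrinsics, pixels), "camera_from_world" (4x4, takes a point from world to camera coordinates). Camera axes: x right, y down, z forward; pixel columns grow to the right and rows downward; lengths in mm; the calibration is good to about 2 mm. The wrist camera is an equidistant fisheye: a pixel r from the principal point sees the ray r / f radians off the axis. A picture is of the moment at which its call begins: read the wrist's pose just before it. camera_model takes no time and is no camera call; for the wrist camera it gives the pose at the moment of the call.
- arm.finish_job(): hands the job in; it is judged then, once.
Trained networks look in the newest picture that a camera, given by its name, has taken for a name from the list of things; names that differ only in an ending like _2 or _b are one class to them, and where a whole thing is asked for, a point or a joint stands for the part that bears it (a point fixed in the world has none). Each returns a list of dicts, best first, with "conf" (0 to 1); they miss things now and then, are a little off and sometimes report something else, mostly with a low value. They report only what shows in the picture. A call takes as long as a camera call. They do not tell look-alikes from the thing itself.
- arm.boxes_of(target, camera): "bbox" ([left, top, width, height] in pixels, round what is visible of it).
The state is a dict: "clock": time; "qpos": joint angles; "qvel": joint speeds; "tau": joint torques, N m; "eef_pos": TCP position; "ee_rot": TCP orientation; "force": force on the tool from outside, world axes, zero at the start; "ft_torque": the same for the moment, N m; "gripper_width": finger opening in mm; "grasp_force": force on a finger pad.
Only numpy, scipy, OpenCV 4.12 (cv2) and the standard library are available. Lean on these libraries where they do the work, as an engineer would, in place of code of your own. Each camera call takes 0.05 s, during which the arm holds its last target. There are 200 camera calls.

### The job

The bag sealer has no battery: press the charger's red release button so that the charged orange battery pops forward, draw it straight out of the charger's dovetail rails, and slide it all the way into the sealer's rails until the catch clicks up behind it. Push and pull gently, never ramming or forcing the battery, let go of it and leave the other things on the table where they are.

Things in the scene. Friction and masses are not known exactly. Their poses are not given: they have to be found in the camera images.
- battery_center (a point): Centre of the battery, half-way up (32 mm). Orange block 70 (x) x 46 (y) mm, black cap, black slick dovetail foot 80 long (x), 14 high, 60 wide near its bottom, 47 at its top. 64 mm high in all; the orange sides, to be gripped across y, run from 14 to 60 mm above the underside. About 0.3 kg. x points into the rails, z up. It starts latched home in the charger.
- charger: Grey fixed charger block 145 (x -80 to +65) x 180 (y) x 30 mm high, dovetail rails on top. Origin on the table under the centre of the latched battery; x is the way the battery slides in (roughly away from the robot), so it comes out to -x; z up. The channel floor (block top) is 30 mm above the table: a battery in place has its centre at 62 mm.
- charger_mouth (a point): Mid-channel on the charger's floor where the rails begin, at charger x -48. Rails run from here to x +42, tops 13.5 mm above the floor, outer sides at y +-44, 1.5 mm play each side of the foot. Flared walls 11 mm high open the mouth from here out to x -67, where a foot up to 5 mm off to a side still enters.
- charger_nose (a point): Top of the charger's sprung catch nose, charger x -42, mid-channel, 5 mm above the floor when up, ramped on the outside; it holds the foot's rear end. When it is 5 mm down, a sprung ejector (5 N falling to 3 N) pushes the battery 12 mm out; the nose then stays down under the foot until the foot is drawn off it.
- charger_button (a point): Centre of the top of the charger's red round release button, 24 mm across, fixed to the catch, at charger x -42, y +68, 52 mm above the table when up. Press straight down: 1.5 N to start, 3.6 N at its end, plus up to 2 N of catch friction.
- charger_catch (a joint): How far the charger's catch and button are down, m: 0 up, battery freed from 0.005, end of travel 0.007.
- sealer: White fixed bag sealer. Its front deck, 145 (x -80 to +65) x 200 (y) x 30 mm high, carries the same rails, flared mouth, nose, ejector and red button, at the same places, as the charger. Behind, x 65 to 150, the sealing head, 220 wide, up to 110 mm high. Origin on the table under the nominal place of the seated battery's centre; x is the way the battery slides in, z up.
- sealer_mouth (a point): Mid-channel on the sealer's floor (30 mm above the table) where its rails begin, sealer x -48. The stop, catch and ejector of the sealer are one unit set by hand: the battery's true resting place lies up to 6 mm short of or beyond the nominal one and must be felt. Forces over 40 N of battery on sealer or charger count as ramming.
- sealer_home (a point): Nominal place of the seated battery's centre, 62 mm above the table. Sliding in, from the true place (see sealer_mouth): from -94 to -84 mm the foot rides up the nose's ramp (about 2 to 4 N), from -12 mm the ejector pushes back, 3 rising to 5 N, at 0 the catch clicks up behind the foot, at +2 mm is a hard stop. Let go, the ejector pushes the battery back against the catch.
- sealer_catch (a joint): How far the sealer's catch and its red button (nominally sealer x -42, y +68, top 52 mm above the table when up) are down, m: 0 before the battery comes, about 0.005 while the foot is over the nose, back to 0 at the click.
- jar: Amber jar, 56 mm across, 75 high; origin at its underside. A bystander: leave it where it is.
- tin: Green tin, 72 mm across, 110 high; origin at its underside. A bystander: leave it where it is.
- label_roll: Roll of labels, 90 mm across, 50 high; origin at its underside. A bystander: leave it where it is.
- bowl: Blue bowl, 110 mm across, 50 high; origin at its underside. A bystander: leave it where it is.
- mug: White mug, 80 mm across, 90 high; origin at its underside. A bystander: leave it where it is.
- stamp: Dark wooden hand stamp standing up, 44 mm across, 85 high; origin at its underside. A bystander: leave it where it is.
- spoon: Spoon lying down, lengthwise along its x; origin at its underside. A bystander: leave it where it is.
Things that resemble listed ones, but are neither listed nor needed, are in the scene too. What is shaped like the part that bears battery_center but pink or yellow is not meant.

How it is judged:
By the outcome, as a careful person would: the job done as asked, in the order asked, and still so for the second after the job is handed in, with the robot touching nothing.
It also fails if it takes over 64 s, if anything falls off the work surface, if the arm or the gripper's body presses on something with over 40 N, if the wrist force passes 120 N, or if a joint passes its speed limit or range.

## Working session

There is one attempt and no reset: what is moved stays moved. The work goes in short steps, Python scripts to look and compute and a tool call to move; the robot and the scene stay as the last step left them, time stands still between calls to the robot, and variables do not carry over. Pictures are saved under pics/ and viewed, at most 10 in all, crops included, and the job is handed in when it is done.

Besides the shell and the picture viewer there is one more tool, called after "Call:" as name(argument=value, ...) on one line, values as JSON. apply_moves: Moves the arm, as the interface text tells. Its arguments: {"type":"object","properties":{"targets":{"type":"array","items":{"type":"array","items":{"type":"array","items":{"type":"number"}}}}},"required":["targets"]}

```bash
ls; mkdir -p pics; python3 - <<'E'
from plant import arm
import cv2, numpy as np
o=arm.get_obs(); print(o)
for c in ["scene","side"]:
    im=arm.capture(c); cv2.imwrite(f"pics/{c}0.png",im[:,:,::-1])
    m=arm.camera_model(c); print(c,np.round(m["mtx"],1).tolist(),np.round(m["camera_from_world"],4).tolist())
    for t in ["battery_center","charger","charger_button","sealer"]:
        print(t,[(np.round(d["bbox"]).tolist(),round(d["conf"],2)) for d in arm.boxes_of(t,c)[:4]])
a=cv2.imread("pics/scene0.png");b=cv2.imread("pics/side0.png")
cv2.imwrite("pics/scene0b.png",cv2.resize(a,(800,600),interpolation=cv2.INTER_CUBIC))
cv2.imwrite("pics/side0b.png",cv2.resize(b,(800,600),interpolation=cv2.INTER_CUBIC))
E
```

```text
pics
{'clock': 0.0, 'qpos': array([-2.02801141e-01,  2.59370925e-01,  1.53604806e+00,  5.57630384e-06,
        1.34798089e+00, -2.02797853e-01]), 'qvel': array([-0.00070212,  0.00056906,  0.00063383,  0.00033402, -0.00112127,
        0.0019432 ]), 'tau': array([ 2.41929010e-04, -4.37298238e+01, -2.84004611e+01,  7.19661056e-02,
        4.11791797e-02, -1.14769305e-04]), 'eef_pos': array([5.49475289e+02, 1.32781649e-01, 2.17816722e+02]), 'ee_rot': array([-2.22037701e+00, -2.22036697e+00,  1.55400321e-03]), 'force': array([0.25740463, 0.27493813, 0.20508824]), 'ft_torque': array([-0.06320102,  0.01216726,  0.00910109]), 'grasp_force': 0.0, 'gripper_width': 93.48033486633442}
scene [[394.8, 0.0, 251.4], [0.0, 394.8, 199.0], [0.0, 0.0, 1.0]] [[0.4388, 0.8983, 0.0238, -233.6318], [0.513, -0.2287, -0.8273, -195.4896], [-0.7378, 0.3752, -0.5612, 1677.9962], [0.0, 0.0, 0.0, 1.0]]
battery_center [([254.0, 215.0, 32.0, 30.0], 0.74), ([129.0, 239.0, 31.0, 31.0], 0.74), ([191.0, 211.0, 25.0, 30.0], 0.71)]
charger [([164.0, 212.0, 77.0, 53.0], 0.73)]
charger_button []
sealer [([285.0, 189.0, 91.0, 50.0], 0.73)]
side [[349.0, 0.0, 252.7], [0.0, 349.0, 186.2], [0.0, 0.0, 1.0]] [[0.875, -0.484, 0.0059, -402.6337], [-0.3571, -0.6538, -0.667, 213.4406], [0.3267, 0.5816, -0.745, 1245.6901], [0.0, 0.0, 0.0, 1.0]]
battery_center [([289.0, 198.0, 22.0, 27.0], 0.83), ([315.0, 239.0, 29.0, 31.0], 0.73), ([269.0, 167.0, 22.0, 19.0], 0.55)]
charger [([265.0, 196.0, 60.0, 48.0], 0.71), ([319.0, 286.0, 33.0, 36.0], 0.33)]
charger_button [([228.0, 116.0, 68.0, 62.0], 0.48), ([274.0, 208.0, 19.0, 16.0], 0.43)]
sealer [([228.0, 115.0, 68.0, 60.0], 0.81)]
```

View pics/scene0b.png

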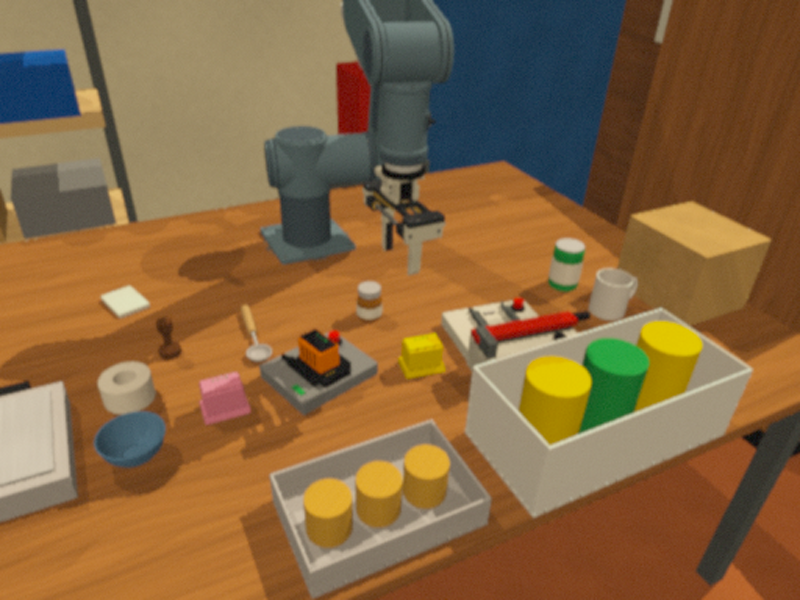

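View pics/side0b.png

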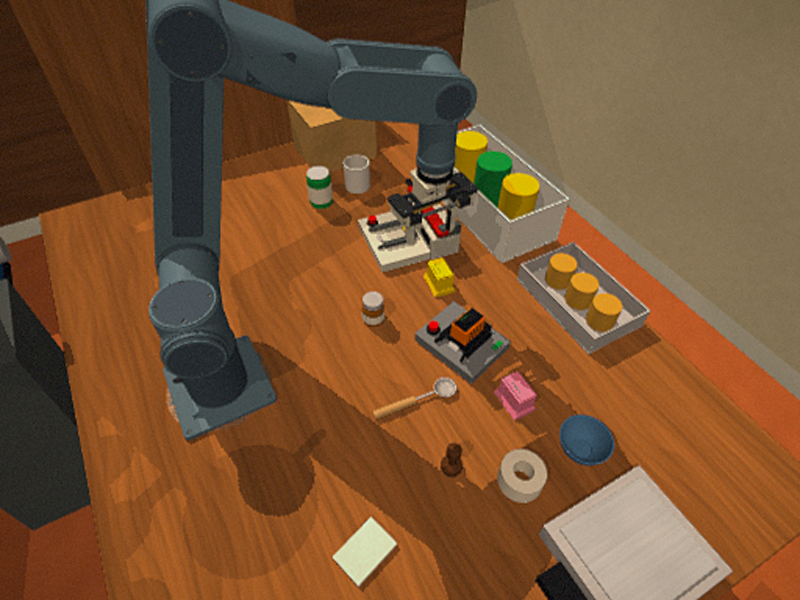

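The scene view shows the charger with the orange battery at (318,355) and its red button at (335,337). The white sealer is at (510,330). In the side view the charger is at (462,340), its button at (433,327), and the sealer at (400,240) with its button at (372,220).

```bash
cat > h.py <<'E'
from plant import arm
import numpy as np, cv2
from scipy.spatial.transform import Rotation as R
from scipy.optimize import least_squares
def rays(name,px,m=None):
    m=m or arm.camera_model(name); K=np.array(m["mtx"]);T=np.array(m["camera_from_world"]);px=np.atleast_2d(px).astype(float)
    d=np.c_[(px[:,0]-K[0,2])/K[0,0],(px[:,1]-K[1,2])/K[1,1]]
    if name=="wrist":
        r=np.linalg.norm(d,axis=1,keepdims=True); v=np.c_[d/np.maximum(r,1e-9)*np.sin(r),np.cos(r)]
    else: v=np.c_[d,np.ones(len(d))]
    return -T[:3,:3].T@T[:3,3], v@T[:3,:3]
def onplane(name,px,z,m=None):
    c,v=rays(name,px,m); return c+v*((z-c[2])/v[:,2])[:,None]
def proj(name,P,m=None):
    m=m or arm.camera_model(name); K=np.array(m["mtx"]);T=np.array(m["camera_from_world"])
    p=np.atleast_2d(P)@T[:3,:3].T+T[:3,3]
    if name=="wrist":
        r=np.linalg.norm(p[:,:2],axis=1,keepdims=True); q=p[:,:2]/np.maximum(r,1e-9)*np.arctan2(r,p[:,2:])
    else: q=p[:,:2]/p[:,2:]
    return q*[K[0,0],K[1,1]]+K[:2,2]
def tri(obs):
    A=np.zeros((3,3));b=np.zeros(3)
    for c,v in obs:
        v=v/np.linalg.norm(v);M=np.eye(3)-np.outer(v,v);A+=M;b+=M@c
    return np.linalg.solve(A,b)
E
python3 - <<'E'
from h import *
np.set_printoptions(suppress=True,precision=1)
s=1/1.5625
print("charger button",onplane("side",np.array([[433,326]])*s,52),onplane("scene",np.array([[335,337]])*s,52))
print("charger corners",onplane("side",np.array([[415,340],[455,303],[509,343],[472,380]])*s,30))
print("sealer button",onplane("side",np.array([[372,219]])*s,52),onplane("scene",np.array([[518,303]])*s,52))
print("sealer front corners",onplane("side",np.array([[359,221],[384,269]])*s,30))
for n,a,b in [("jar",(373,310),(369,301)),("tin",(319,187),(567,266)),("mug",(356,174),(611,295))]:
    print(n,onplane("side",np.array([a])*s,45),onplane("scene",np.array([b])*s,45))
m=arm.camera_model("wrist");T=m["camera_from_world"];print(m["mtx"],T,-T[:3,:3].T@T[:3,3])
im=arm.capture("wrist");cv2.imwrite("pics/w0.png",cv2.resize(im[:,:,::-1],(800,600),interpolation=cv2.INTER_CUBIC))
E
```

```text
charger button [[ 494.8 -124.3   52. ]] [[ 512.4 -119.5   52. ]]
charger corners [[ 445.2 -125.6   30. ]
 [ 592.2  -74.1   30. ]
 [ 636.1 -240.2   30. ]
 [ 501.  -283.2   30. ]]
sealer button [[545.3 289.   52. ]] [[559.7 289.   52. ]]
sealer front corners [[519.5 322.1  30. ]
 [491.6 116.7  30. ]]
jar [[395.   -6.7  45. ]] [[411.    0.1  45. ]]
tin [[475.3 505.3  45. ]] [[464.7 503.   45. ]]
mug [[603.4 510.6  45. ]] [[610.3 509.5  45. ]]
[[297.3   0.  255.3]
 [  0.  297.3 196.4]
 [  0.    0.    1. ]] [[   1.    -0.     0.  -549.6]
 [  -0.    -1.     0.2  -29.2]
 [  -0.    -0.2   -1.   390.7]
 [   0.     0.     0.     1. ]] [549.6  65.6 386.3]
```

View pics/w0.png

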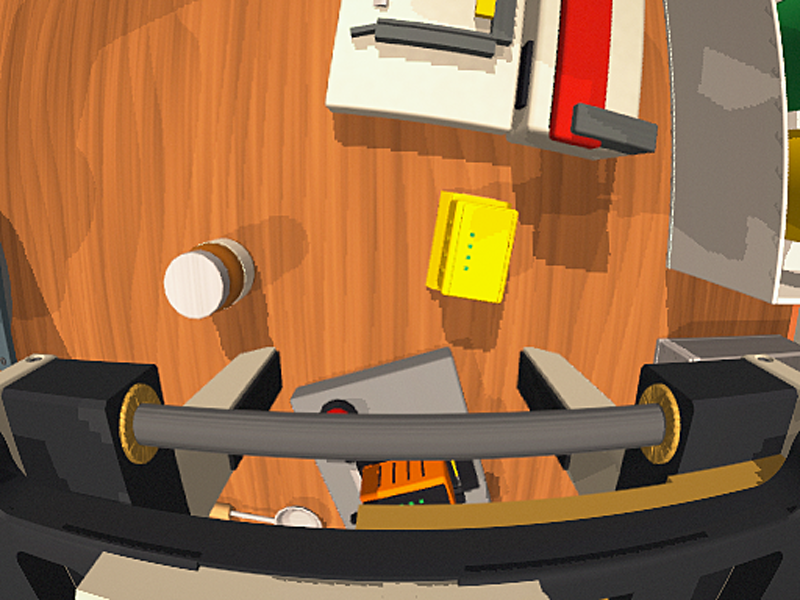

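The wrist view shows the sealer's corner at the top, the jar at (195,285), the yellow dummy at (475,250), and the charger partly hidden behind the gripper. The charger is near (551,-178) at a yaw of about 16°. I'll move to a clear wrist view of it.

Call:
apply_moves(targets=[[[-0.211, -0.114, -0.03, 0, 0, 1.31, -1], [-0.211, -0.114, -0.03, 0, 0, 1.31, -1], [-0.211, -0.114, -0.03, 0, 0, 1.31, -1], [-0.211, -0.114, -0.03, 0, 0, 1.31, -1], [-0.211, -0.114, -0.03, 0, 0, 1.31, -1], [-0.211, -0.114, -0.03, 0, 0, 1.31, -1], [-0.211, -0.114, -0.03, 0, 0, 1.31, -1], [-0.211, -0.114, -0.03, 0, 0, 1.31, -1], [-0.211, -0.114, -0.03, 0, 0, 1.31, -1], [-0.211, -0.114, -0.03, 0, 0, 1.31, -1], [-0.211, -0.114, -0.03, 0, 0, 1.31, -1], [-0.211, -0.114, -0.03, 0, 0, 1.31, -1]]])

```text
clock: 1.75
eef_pos: [436.0, -210.9, 248.7]
ee_rot: [3.114, 0.412, 0.0]
force: [0.9, 0.7, -0.1]
gripper_width: 2.7
grasp_force: 0.0
```

```bash
python3 - <<'E'
from h import *
import pickle
np.set_printoptions(suppress=True,precision=2)
o=arm.get_obs();print(o["clock"],o["eef_pos"],o["ee_rot"],o["qpos"],o["gripper_width"])
m=arm.camera_model("wrist");im=arm.capture("wrist");pickle.dump((m,im),open("w1.pkl","wb"))
cv2.imwrite("pics/w1.png",cv2.resize(im[:,:,::-1],(800,600),interpolation=cv2.INTER_CUBIC))
E
```

```text
1.75 [ 436.02 -210.9   248.67] [3.11 0.41 0.  ] [-0.68  0.12  1.63  0.    1.39  0.63] 2.666543348844112
```

View pics/w1.png

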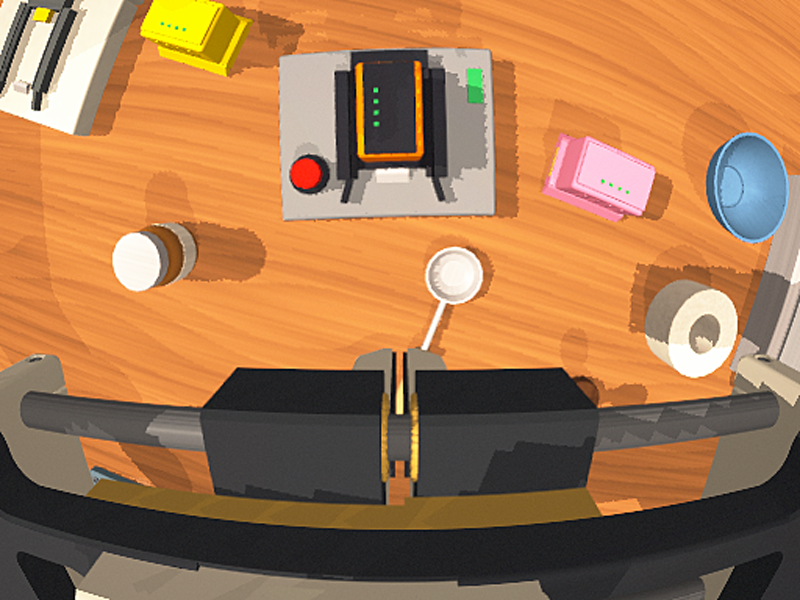

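The wrist view is clear: the charger block's top corners are at (280,57), (491,50), (495,215) and (284,219), with the button at (309,173) and the white nose at (393,175). The battery's cap is at (390,110). The spoon bowl lies at (454,275).

```bash
cat >> h.py <<'E'
def fitpose(m,px,P,x0,name="wrist"):
    P=np.array(P,float);px=np.array(px,float)
    def W(p):
        c,s=np.cos(p[2]),np.sin(p[2]); return np.c_[p[0]+c*P[:,0]-s*P[:,1],p[1]+s*P[:,0]+c*P[:,1],P[:,2]]
    r=least_squares(lambda p:(proj(name,W(p),m)-px).ravel(),x0,x_scale=[10,10,.1],loss="soft_l1")
    return r.x,(proj(name,W(r.x),m)-px)
def redc(im,box):
    l,t,r,b=box;h=cv2.cvtColor(im[t:b,l:r],cv2.COLOR_RGB2HSV)
    k=(((h[...,0]<6)|(h[...,0]>174))&(h[...,1]>150)&(h[...,2]>90)).astype(np.uint8)
    n,_,st,ce=cv2.connectedComponentsWithStats(k);i=1+st[1:,4].argmax();return ce[i]+[l,t],st[i]
E
python3 - <<'E'
from h import *
import pickle
np.set_printoptions(suppress=True,precision=2)
m,im=pickle.load(open("w1.pkl","rb"))
c=(np.array([[280,57],[491,50],[495,215],[284,219]])+.5)/1.5625-.5
g=cv2.cvtColor(im,cv2.COLOR_RGB2GRAY)
cs=cv2.cornerSubPix(g,c.astype(np.float32).reshape(-1,1,2),(4,4),(-1,-1),(3,30,.01)).reshape(-1,2)
b,st=redc(im,(180,95,215,130));print(c,cs,b,st)
P=[[65,90,30],[65,-90,30],[-80,-90,30],[-80,90,30],[-42,68,50]]
for q in (c,cs):
    x,r=fitpose(m,np.r_[q,[b]],P,[551,-178,.28]);print(x,np.rad2deg(x[2]));print(r)
# battery cap top corners orange/black outline
w=lambda p:np.array([x[0]+np.cos(x[2])*p[0]-np.sin(x[2])*p[1],x[1]+np.sin(x[2])*p[0]+np.cos(x[2])*p[1],p[2]])
print("button",w([-42,68,52]))
Q=[w(p) for p in [[-35,23,90],[-35,-23,90],[35,23,90],[35,-23,90],[-42,0,35],[-42,68,52]]]
print((proj("wrist",Q,m)+.5)*1.5625)
E
```

```text
[[179.02  36.3 ]
 [314.06  31.82]
 [316.62 137.42]
 [181.58 139.98]] [[178.42  36.05]
 [312.68  31.78]
 [315.3  137.46]
 [180.98 140.46]] [195.6  110.74] [  6   6  21  20 321]
[ 556.47 -169.09    0.29] 16.411312285669027
[[-0.2  -1.2 ]
 [ 1.09 -0.93]
 [ 1.3   0.31]
 [-0.37  1.29]
 [-2.49  0.24]]
[ 556.17 -168.14    0.29] 16.407087961937705
[[-0.32 -0.86]
 [ 1.75 -0.92]
 [ 1.88  0.28]
 [-0.49  0.85]
 [-3.26  0.3 ]]
button [ 496.68 -114.78   52.  ]
[[352.41 158.59]
 [418.64 156.64]
 [350.49  63.  ]
 [416.13  60.83]
 [387.67 171.28]
 [300.79 174.17]]
```

The button and battery disagree with the block corners by a few mm, so I'll look at the functional parts enlarged.

```bash
python3 - <<'E'
import pickle,cv2
m,im=pickle.load(open("w1.pkl","rb"))
c=im[28:142,175:320,::-1];cv2.imwrite("pics/w1z.png",cv2.resize(c,None,fx=5,fy=5,interpolation=cv2.INTER_CUBIC))
E
```

```text
(no output)
```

View pics/w1z.png

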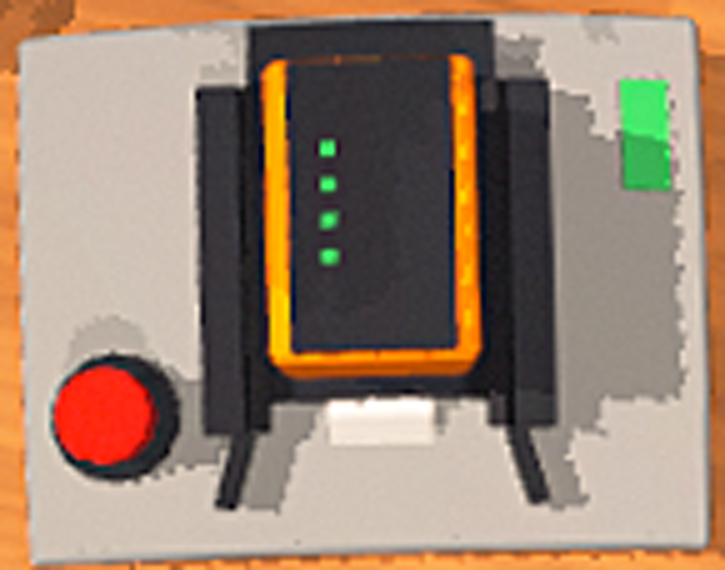

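```bash
python3 - <<'E'
from h import *
import pickle
np.set_printoptions(suppress=True,precision=1)
m,im=pickle.load(open("w1.pkl","rb"))
F=[(105,416,-42,68,52),(197,87,42,44,43.5),(205,434,-48,44,43.5),(548,81,42,-44,43.5),(556,425,-48,-44,43.5),
(263,57,35,23,90),(473,53,35,-23,90),(269,365,-35,23,90),(480,361,-35,-23,90),
(20,42,65,90,30),(692,20,65,-90,30),(707,548,-80,-90,30),(36,562,-80,90,30)]
F=np.array(F,float);px=(F[:,:2]+.5)/5-.5+[175,28]
for k in (slice(0,9),slice(0,5),slice(5,9),slice(9,13)):
    x,r=fitpose(m,px[k],F[k,2:],[551,-178,.28]);print(x,np.rad2deg(x[2]),(r*1.3).round(1).tolist())
E
```

```text
[ 557.5 -171.7    0.3] 16.328689887850363 [[-0.8, -0.4], [-0.1, 0.3], [-0.4, 0.2], [0.0, -0.6], [0.2, 0.3], [0.1, 0.5], [0.2, 0.1], [0.1, 0.0], [0.4, -0.3]]
[ 557.5 -171.9    0.3] 16.382336175323875 [[-0.6, -0.3], [0.0, 0.3], [-0.1, 0.2], [0.2, -0.6], [0.5, 0.3]]
[ 557.5 -171.6    0.3] 16.15594256738492 [[0.1, 0.4], [0.1, 0.1], [-0.2, -0.1], [0.1, -0.3]]
[ 556.2 -167.8    0.3] 16.421470654450417 [[-1.0, -1.1], [1.5, -1.1], [1.2, 0.6], [-2.0, 1.6]]
```

Call:
apply_moves(targets=[[[0.0839, -0.0736, 0.1, 0, 0, -0.0243, -1], [0.0839, -0.0736, 0.1, 0, 0, -0.0243, -1], [0.0839, -0.0736, 0.1, 0, 0, -0.0243, -1], [0.0839, -0.0736, 0.1, 0, 0, -0.0243, -1], [0.0839, -0.0736, 0.14, 0, 0, -0.0243, -1], [0.0839, -0.0736, 0.175, 0, 0, -0.0243, -1], [0.0839, -0.0736, 0.19, 0, 0, -0.0243, -1], [0.0839, -0.0736, 0.192, 0, 0, -0.0243, -1], [0.0839, -0.0736, 0.192, 0, 0, -0.0243, -1]]])

```text
clock: 2.7
eef_pos: [498.4, -118.8, 57.1]
ee_rot: [3.109, 0.447, 0.0]
force: [0.1, -0.0, 0.4]
gripper_width: 0.3
grasp_force: 0.0
```

```bash
python3 - <<'E'
from h import *
import pickle
np.set_printoptions(suppress=True,precision=2)
o=arm.get_obs();print(o["clock"],o["eef_pos"],o["ee_rot"],o["force"])
im=arm.capture("side");im2=arm.capture("scene")
a=cv2.resize(im[185:250,255:335,::-1],None,fx=5,fy=5,interpolation=cv2.INTER_CUBIC)
b=cv2.resize(im2[200:265,160:240,::-1],None,fx=5,fy=5,interpolation=cv2.INTER_CUBIC)
cv2.imwrite("pics/p1.png",np.hstack([a,b]))
E
```

```text
2.7 [ 498.39 -118.78   57.15] [3.11 0.45 0.  ] [ 0.15 -0.02  0.37]
```

View pics/p1.png

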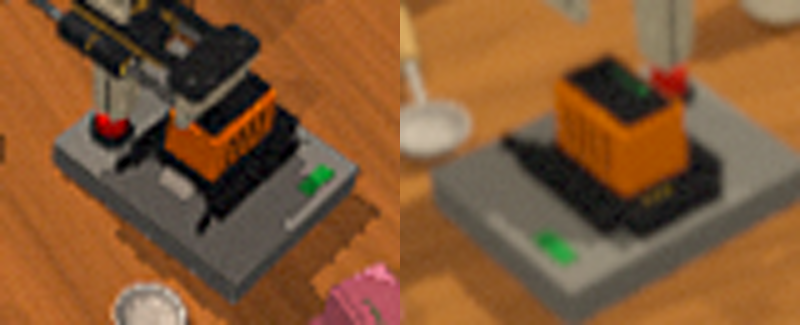

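Both views show the closed fingertips centred over the red button, at (110,122) on the left and (668,80) on the right. I'll press gently.

Call:
apply_moves(targets=[[[0, 0, 0.003, 0, 0, 0, -1], [0, 0, 0.005, 0, 0, 0, -1], [0, 0, 0.007, 0, 0, 0, -1], [0, 0, 0.0085, 0, 0, 0, -1], [0, 0, 0.0085, 0, 0, 0, -1]]])

```text
clock: 3.3
eef_pos: [498.6, -118.5, 48.4]
ee_rot: [3.109, 0.446, 0.002]
force: [0.9, -1.1, 2.3]
gripper_width: 0.3
grasp_force: 1.0
```

Call:
apply_moves(targets=[[[0, 0, 0.001, 0, 0, 0, -1], [0, 0, 0.002, 0, 0, 0, -1], [0, 0, 0.0025, 0, 0, 0, -1], [0, 0, 0.0025, 0, 0, 0, -1], [0, 0, 0.0025, 0, 0, 0, -1]]])

```text
clock: 3.8
eef_pos: [498.5, -118.5, 45.8]
ee_rot: [3.109, 0.446, 0.001]
force: [1.7, -0.6, 3.2]
gripper_width: 0.5
grasp_force: 1.5
```

```bash
python3 - <<'E'
from h import *
np.set_printoptions(suppress=True,precision=2)
o=arm.get_obs();print(o["clock"],o["eef_pos"],o["ee_rot"],o["force"])
im=arm.capture("side");im2=arm.capture("scene")
a=cv2.resize(im[185:250,255:335,::-1],None,fx=5,fy=5,interpolation=cv2.INTER_CUBIC)
b=cv2.resize(im2[200:265,160:240,::-1],None,fx=5,fy=5,interpolation=cv2.INTER_CUBIC)
cv2.imwrite("pics/p2.png",np.hstack([a,b]))
E
```

```text
3.8 [ 498.52 -118.45   45.82] [3.11 0.45 0.  ] [ 1.67 -0.57  3.23]
```

View pics/p2.png

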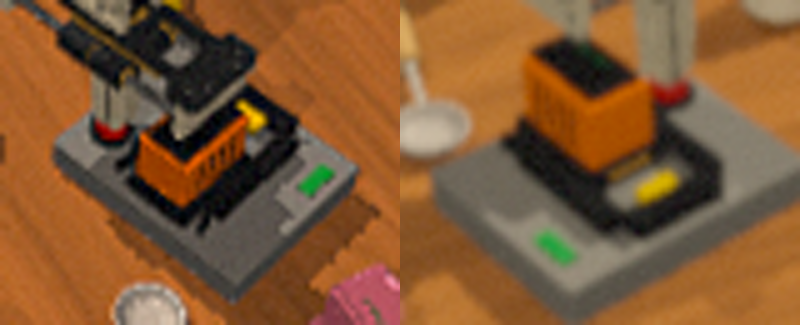

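The battery has popped forward and the yellow ejector shows behind it. I'll lift off and look from above to find where it stopped.

Call:
apply_moves(targets=[[[0, 0, -0.04, 0, 0, 0, -1], [-0.03, 0.02, -0.09, 0, 0, 0, 0], [-0.078, 0.068, -0.14, 0, 0, 0, 1], [-0.078, 0.068, -0.2, 0, 0, 0, 1], [-0.078, 0.068, -0.2, 0, 0, 0, 1], [-0.078, 0.068, -0.2, 0, 0, 0, 1], [-0.078, 0.068, -0.2, 0, 0, 0, 1], [-0.078, 0.068, -0.2, 0, 0, 0, 1]]])

```text
clock: 4.7
eef_pos: [441.2, -204.1, 243.7]
ee_rot: [-3.106, -0.446, 0.005]
force: [0.0, -0.6, -0.1]
gripper_width: 51.6
grasp_force: 0.0
```

```bash
python3 - <<'E'
from h import *
import pickle
np.set_printoptions(suppress=True,precision=2)
o=arm.get_obs();print(o["clock"],o["eef_pos"],o["ee_rot"],o["gripper_width"])
m=arm.camera_model("wrist");im=arm.capture("wrist");pickle.dump((m,im),open("w2.pkl","wb"))
# orange top outline + sealer at left: zoom the charger
h=cv2.cvtColor(im,cv2.COLOR_RGB2HSV);k=((h[...,0]>8)&(h[...,0]<20)&(h[...,1]>225)&(h[...,2]>200)).astype(np.uint8)
n,_,st,ce=cv2.connectedComponentsWithStats(k);print(st[st[:,4]>40],ce[st[:,4]>40])
a=cv2.resize(im[20:170,170:330,::-1],None,fx=4,fy=4,interpolation=cv2.INTER_CUBIC);cv2.imwrite("pics/w2z.png",a)
E
```

```text
4.7 [ 441.24 -204.08  243.66] [-3.11 -0.45  0.  ] 51.56546356471557
[[     0      0    512    384 196271]
 [   237     73     42     63    264]] [[255.48 191.65]
 [271.19 110.75]]
```

View pics/w2z.png

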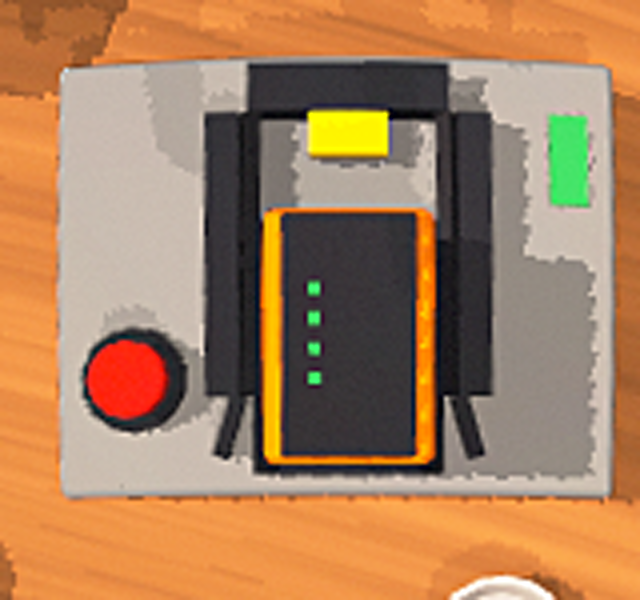

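The battery slid out further than 12 mm and now sits in the mouth, at about (349,335), still straight.

```bash
python3 - <<'E'
from h import *
import pickle
np.set_printoptions(suppress=True,precision=2)
m,im=pickle.load(open("w2.pkl","rb"))
F=np.array([(126,379,-42,68,52),(206,112,42,44,43.5),(206,396,-48,44,43.5),(491,112,42,-44,43.5),(492,396,-48,-44,43.5),
(264,209,35,23,90),(434,209,35,-23,90),(264,463,-35,23,90),(435,463,-35,-23,90)],float);px=(F[:,:2]+.5)/4-.5+[170,20]
X=[]
for k in (slice(0,5),slice(5,9)):
    x,r=fitpose(m,px[k],F[k,2:],[551,-178,.28]);X.append(x);print(x,np.rad2deg(x[2]),(r*1.3).round(1).tolist())
for a in (16.33,):
    t=np.deg2rad(a);d=X[1][:2]-[557.5,-171.7];print("bat in charger",d@[np.cos(t),np.sin(t)],d@[-np.sin(t),np.cos(t)])
E
```

```text
[ 557.59 -171.9     0.29] 16.539333688893414 [[-0.5, -0.2], [-0.1, 0.4], [0.1, 0.0], [0.2, 0.1], [0.3, -0.2]]
[ 526.21 -181.02    0.29] 16.439759898588722 [[-0.4, -0.4], [0.4, -0.4], [-0.0, 0.4], [0.0, 0.4]]
bat in charger -32.64611929223656 -0.1453464713642638
```

Call:
apply_moves(targets=[[[0.0873, 0, -0.01, 0, 0, 0, 1], [0.0873, 0, 0.0, 0, 0, 0, 1], [0.0873, 0, 0.03, 0, 0, 0, 1], [0.0873, 0, 0.07, 0, 0, 0, 1], [0.0873, 0, 0.11, 0, 0, 0, 1], [0.0873, 0, 0.15, 0, 0, 0, 1], [0.0873, 0, 0.18, 0, 0, 0, 1], [0.0873, 0, 0.192, 0, 0, 0, 1], [0.0873, 0, 0.1955, 0, 0, 0, 1], [0.0873, 0, 0.1955, 0, 0, 0, 1], [0.0873, 0, 0.1955, 0, 0, 0, 1]]])

```text
clock: 5.85
eef_pos: [527.2, -181.3, 51.5]
ee_rot: [3.108, 0.446, 0.003]
force: [0.0, 0.7, 0.6]
gripper_width: 93.0
grasp_force: 0.0
```

Call:
apply_moves(targets=[[[0, 0, 0, 0, 0, 0, -1], [0, 0, 0, 0, 0, 0, -1], [0, 0, 0, 0, 0, 0, -1], [0, 0, 0, 0, 0, 0, -1], [0, 0, 0, 0, 0, 0, -1], [0, 0, 0, 0, 0, 0, -1], [0, 0, 0, 0, 0, 0, -1], [0, 0, 0, 0, 0, 0, -1]]])

```text
clock: 6.65
eef_pos: [526.1, -180.8, 50.1]
ee_rot: [-3.11, -0.446, 0.0]
force: [-0.2, 1.0, 0.6]
gripper_width: 45.8
grasp_force: 30.0
```

Call:
apply_moves(targets=[[[-0.005, 0, 0, 0, 0, 0, -1], [-0.012, 0, 0, 0, 0, 0, -1], [-0.02, 0, 0, 0, 0, 0, -1], [-0.03, 0, 0, 0, 0, 0, -1], [-0.04, 0, 0, 0, 0, 0, -1], [-0.05, 0, 0, 0, 0, 0, -1], [-0.06, 0, 0, 0, 0, 0, -1], [-0.07, 0, 0, 0, 0, 0, -1], [-0.08, 0, 0, 0, 0, 0, -1], [-0.09, 0, 0, 0, 0, 0, -1], [-0.095, 0, 0, 0, 0, 0, -1], [-0.095, 0, 0, 0, 0, 0, -1]]])

```text
clock: 7.85
eef_pos: [433.9, -207.5, 49.9]
ee_rot: [-3.109, -0.445, 0.001]
force: [-0.1, 0.2, -3.2]
gripper_width: 45.9
grasp_force: 30.0
```

Call:
apply_moves(targets=[[[0, 0, -0.04, 0, 0, 0, -1], [0, 0, -0.08, 0, 0, 0, -1], [0, 0, -0.12, 0, 0, 0, -1], [0.03, -0.06, -0.16, 0, 0, 0.1, -1], [0.06, -0.1, -0.195, 0, 0, 0.2, -1], [0.07, -0.15, -0.195, 0, 0, 0.3, -1], [0.08, -0.2, -0.195, 0, 0, 0.419, -1], [0.095, -0.25, -0.195, 0, 0, 0.419, -1], [0.11, -0.3, -0.195, 0, 0, 0.419, -1], [0.125, -0.35, -0.195, 0, 0, 0.419, -1], [0.135, -0.39, -0.195, 0, 0, 0.419, -1], [0.1388, -0.41, -0.195, 0, 0, 0.419, -1], [0.1388, -0.4207, -0.195, 0, 0, 0.419, -1], [0.1388, -0.4207, -0.195, 0, 0, 0.419, -1], [0.1388, -0.4207, -0.195, 0, 0, 0.419, -1], [0.1388, -0.4207, -0.195, 0, 0, 0.419, -1]]])

```text
clock: 9.45
eef_pos: [450.1, 233.9, 245.0]
ee_rot: [3.134, -0.212, -0.0]
force: [0.0, -0.5, -3.4]
gripper_width: 46.2
grasp_force: 30.0
```

```bash
python3 - <<'E'
from h import *
import pickle
np.set_printoptions(suppress=True,precision=2)
o=arm.get_obs();print(o["clock"],o["eef_pos"],o["ee_rot"],o["gripper_width"],o["force"])
m=arm.camera_model("wrist");im=arm.capture("wrist");pickle.dump((m,im),open("w3.pkl","wb"))
a=cv2.resize(im[0:200,130:396,::-1],None,fx=3,fy=3,interpolation=cv2.INTER_CUBIC);cv2.imwrite("pics/w3z.png",a)
E
```

```text
9.45 [450.09 233.88 245.03] [ 3.13 -0.21 -0.  ] 46.177457457692945 [ 0.04 -0.5  -3.41]
```

View pics/w3z.png

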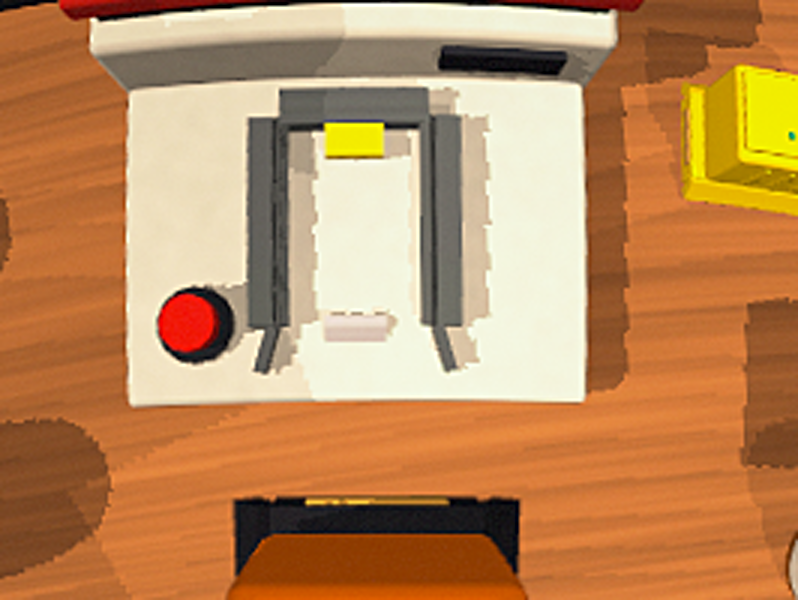

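The sealer's rails run from (248,117) to (248,326) on the left and (462,116) to (462,326) on the right. The flare ends are at (261,372) and (450,370), the button is at (189,322), and the front of the held battery's foot spans 234–519 at row 500.

```bash
python3 - <<'E'
from h import *
import pickle
np.set_printoptions(suppress=True,precision=2)
m,im=pickle.load(open("w3.pkl","rb"))
F=np.array([(248,117,42,44,43.5),(248,326,-48,44,43.5),(462,116,42,-44,43.5),(462,326,-48,-44,43.5),(189,322,-42,68,52)],float);px=(F[:,:2]+.5)/3-.5+[130,0]
for k in (slice(0,4),slice(0,5)):
    x,r=fitpose(m,px[k],F[k,2:],[579,218,-.13]);print(x,np.rad2deg(x[2]),(r*1.3).round(1).tolist())
x,r=fitpose(m,px[:4],F[:4,2:],[579,218,-.13])
c,s=np.cos(x[2]),np.sin(x[2])
print("flare/nose px",((proj("wrist",[[x[0]+c*a-s*b,x[1]+s*a+c*b,z] for a,b,z in [(-67,46,41),(-67,-46,41),(-42,0,35)]],m)-[130,0])+.5)*3)
o=arm.get_obs();p=o["eef_pos"];yaw=2*np.arctan2(o["ee_rot"][1],o["ee_rot"][0]);print("tool yaw",np.rad2deg(yaw))
q=(np.array([(234,502),(519,502)])+.5)/3-.5+[130,0]
w=onplane("wrist",q,p[2]-50+30+3,m)-p
print("foot in tool: x,", w[:,:2]@[np.cos(yaw),np.sin(yaw)],"charger-y sense",w[:,:2]@[-np.sin(yaw),np.cos(yaw)])
E
```

```text
[584.32 223.81  -0.14] -7.852260750313914 [[0.4, 0.2], [-0.2, 0.0], [-0.2, 0.0], [-0.0, -0.3]]
[583.92 223.74  -0.13] -7.426470311757306 [[0.2, 0.9], [0.3, 0.8], [-0.4, 0.1], [0.5, -0.2], [-0.7, -3.2]]
flare/nose px [[244.54 372.27]
 [466.32 371.73]
 [355.45 312.01]]
tool yaw -7.778310114909587
foot in tool: x, [39.17 39.17] charger-y sense [ 29.49 -30.49]
```

Call:
apply_moves(targets=[[[0.0043, -0.0086, 0.03, 0, 0, 0.0015, -1], [0.0043, -0.0086, 0.07, 0, 0, 0.0015, -1], [0.0043, -0.0086, 0.11, 0, 0, 0.0015, -1], [0.0043, -0.0086, 0.15, 0, 0, 0.0015, -1], [0.0043, -0.0086, 0.175, 0, 0, 0.0015, -1], [0.0043, -0.0086, 0.19, 0, 0, 0.0015, -1], [0.0043, -0.0086, 0.1944, 0, 0, 0.0015, -1], [0.0043, -0.0086, 0.1944, 0, 0, 0.0015, -1], [0.0043, -0.0086, 0.1944, 0, 0, 0.0015, -1], [0.0043, -0.0086, 0.1944, 0, 0, 0.0015, -1]]])

```text
clock: 10.5
eef_pos: [456.4, 243.2, 52.0]
ee_rot: [-3.134, 0.213, -0.004]
force: [0.2, 0.7, -2.3]
gripper_width: 45.8
grasp_force: 30.0
```

```bash
python3 - <<'E'
from h import *
import pickle
np.set_printoptions(suppress=True,precision=2)
for i in range(3):
    o=arm.get_obs();p=o["eef_pos"];yaw=2*np.arctan2(o["ee_rot"][1],o["ee_rot"][0])
    m=arm.camera_model("wrist");im=arm.capture("wrist");T=m["camera_from_world"]
    d=p[:2]-[584.3,223.8];t=np.deg2rad(-7.85)
    print(p,np.rad2deg(yaw),"in sealer",d@[np.cos(t),np.sin(t)],d@[-np.sin(t),np.cos(t)],"force",o["force"],-T[:3,:3].T@T[:3,3]-p)
pickle.dump((m,im),open("w4.pkl","wb"))
a=cv2.resize(im[0:220,110:400,::-1],None,fx=2.7,fy=2.7,interpolation=cv2.INTER_CUBIC);cv2.imwrite("pics/w4z.png",a)
E
```

```text
[456.39 243.15  52.04] 352.2183488992091 in sealer -129.35811362314982 1.7007083259389628 force [ 0.2   0.72 -2.31] [ 64.63  -9.56 167.8 ]
[456.2  243.22  51.94] 352.227156290159 in sealer -129.55647313516573 1.7454747037363063 force [ 0.59 -0.6  -2.97] [ 64.68  -9.54 167.8 ]
[455.99 243.27  51.78] 352.23628323255804 in sealer -129.7624862026043 1.759821498567353 force [-0.48  0.22 -3.04] [ 64.73  -9.52 167.78]
```

View pics/w4z.png

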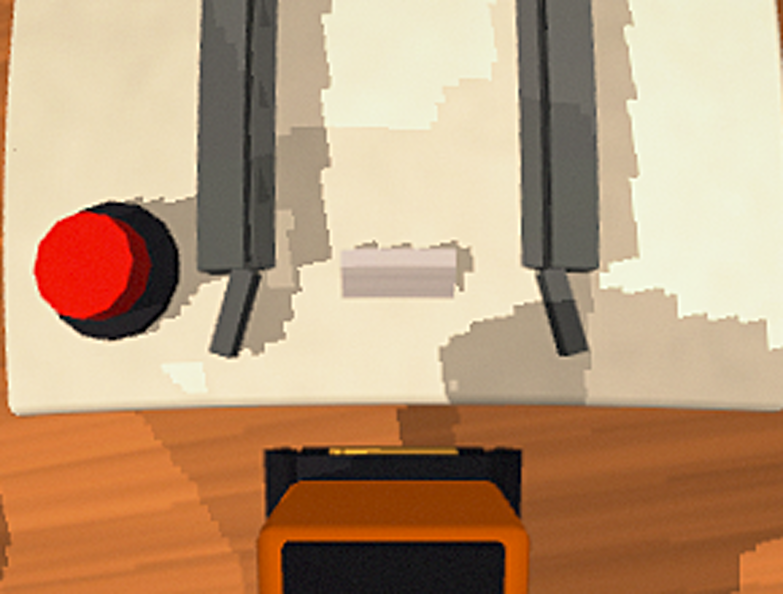

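The held foot, centred at column 393, sits about 1.4 mm left of the nose and rail centre at 398. That matches the 1.7 mm measured, so I'll correct it and let the arm settle.

Call:
apply_moves(targets=[[[0, 0.0013, 0.0, 0, 0, 0, -1], [0, 0.0013, 0.0, 0, 0, 0, -1], [0, 0.0013, 0.0, 0, 0, 0, -1], [0, 0.0013, 0.0, 0, 0, 0, -1]]])

```text
clock: 11.05
eef_pos: [455.0, 241.8, 50.7]
ee_rot: [3.134, -0.212, -0.0]
force: [0.7, -0.1, -3.3]
gripper_width: 45.9
grasp_force: 30.0
```

```bash
cat > st.py <<'E'
from h import *
np.set_printoptions(suppress=True,precision=2)
P=[];Fo=[]
for i in range(3):
    o=arm.get_obs();P.append(o["eef_pos"]);Fo.append(o["force"]);arm.capture("side")
yaw=2*np.arctan2(o["ee_rot"][1],o["ee_rot"][0])
p=np.mean(P,0);d=p[:2]-[584.3,223.8];t=np.deg2rad(-7.85);f=np.mean(Fo,0)
print(o["clock"],p,np.rad2deg(yaw)%360-360,"in sealer",d@[np.cos(t),np.sin(t)],d@[-np.sin(t),np.cos(t)],"force",f,"along x",f[:2]@[np.cos(t),np.sin(t)],o["gripper_width"])
E
python3 st.py; python3 - <<'E'
from h import *
import pickle
m,im=pickle.load(open("w4.pkl","rb"))
F=np.array([(198,271,-48,44,43.5),(598,270,-48,-44,43.5)],float);px=(F[:,:2]+.5)/2.7-.5+[110,0]
print(onplane("wrist",px,43.5,m).mean(0)[:2], "expected", 584.3-48*.9906, 223.8+48*.1366)
E
```

```text
11.15 [455.04 241.84  50.72] -7.7536640290042556 in sealer -130.5167922584128 0.22054283317472723 force [ 0.18 -0.12 -3.12] along x 0.1985146655212671 46.27421765011277
[536.53468432 230.48294467] expected 536.7511999999999 230.35680000000002
```

Call:
apply_moves(targets=[[[0.005, 0, 0.0003, 0, 0, 0, -1], [0.01, 0, 0.0003, 0, 0, 0, -1], [0.015, 0, 0.0003, 0, 0, 0, -1], [0.02, 0, 0.0003, 0, 0, 0, -1], [0.025, 0, 0.0003, 0, 0, 0, -1], [0.03, 0, 0.0003, 0, 0, 0, -1], [0.03, 0, 0.0003, 0, 0, 0, -1]]])

```text
clock: 11.9
eef_pos: [485.8, 237.6, 50.5]
ee_rot: [-3.134, 0.213, -0.001]
force: [0.6, -0.7, -2.9]
gripper_width: 45.9
grasp_force: 30.0
```

Call:
apply_moves(targets=[[[0.004, 0, 0, 0, 0, 0, -1], [0.008, 0, 0, 0, 0, 0, -1], [0.012, 0, 0, 0, 0, 0, -1], [0.016, 0, 0, 0, 0, 0, -1], [0.02, 0, 0, 0, 0, 0, -1], [0.02, 0, 0, 0, 0, 0, -1]]])

```text
clock: 12.5
eef_pos: [506.3, 235.1, 50.9]
ee_rot: [-3.134, 0.213, -0.004]
force: [1.0, 0.2, -0.6]
gripper_width: 45.8
grasp_force: 30.0
```

```bash
python3 st.py
```

```text
12.6 [505.94 235.1   50.88] -7.764950413861698 in sealer -79.1722337224322 0.4862731481705946 force [ 1.22  0.56 -0.76] along x 1.1350807248445527 45.89373131546025
```

Call:
apply_moves(targets=[[[0.006, 0, 0, 0, 0, 0, -1], [0.012, 0, 0, 0, 0, 0, -1], [0.018, 0, 0, 0, 0, 0, -1], [0.024, 0, 0, 0, 0, 0, -1], [0.03, 0, 0, 0, 0, 0, -1], [0.036, 0, 0, 0, 0, 0, -1], [0.042, 0, 0, 0, 0, 0, -1], [0.048, 0, 0, 0, 0, 0, -1], [0.054, 0, 0, 0, 0, 0, -1], [0.054, 0, 0, 0, 0, 0, -1]]])

```text
clock: 13.65
eef_pos: [559.4, 227.6, 50.5]
ee_rot: [-3.134, 0.213, -0.002]
force: [-0.5, -0.3, -1.1]
gripper_width: 45.8
grasp_force: 30.0
```

```bash
python3 st.py
```

```text
13.75 [558.97 227.66  50.52] -7.767732043153387 in sealer -25.621728658504114 0.36699384418876496 force [ 0.46 -0.42 -0.78] along x 0.5090256653956601 45.915692078258395
```

Call:
apply_moves(targets=[[[0.004, 0, 0, 0, 0, 0, -1], [0.008, 0, 0, 0, 0, 0, -1], [0.011, 0, 0, 0, 0, 0, -1], [0.014, 0, 0, 0, 0, 0, -1], [0.014, 0, 0, 0, 0, 0, -1], [0.014, 0, 0, 0, 0, 0, -1]]])

```text
clock: 14.4
eef_pos: [571.4, 226.0, 50.2]
ee_rot: [3.134, -0.212, -0.002]
force: [-3.7, -0.0, 0.5]
gripper_width: 45.7
grasp_force: 30.0
```

Call:
apply_moves(targets=[[[0.001, 0, 0, 0, 0, 0, -1], [0.002, 0, 0, 0, 0, 0, -1], [0.003, 0, 0, 0, 0, 0, -1], [0.004, 0, 0, 0, 0, 0, -1], [0.004, 0, 0, 0, 0, 0, -1], [0.004, 0, 0, 0, 0, 0, -1]]])

```text
clock: 15.0
eef_pos: [575.8, 225.4, 50.2]
ee_rot: [3.134, -0.213, -0.001]
force: [-3.4, -0.1, -1.3]
gripper_width: 45.7
grasp_force: 30.0
```

```bash
python3 st.py
```

```text
15.1 [575.78 225.37  50.22] -7.759843745953333 in sealer -8.656107843287437 0.3913821104841765 force [-4.41  0.86 -1.31] along x -4.480797037387821 45.57431628454544
```

Call:
apply_moves(targets=[[[0.001, 0, 0, 0, 0, 0, -1], [0.002, 0, 0, 0, 0, 0, -1], [0.002, 0, 0, 0, 0, 0, -1], [0.002, 0, 0, 0, 0, 0, -1]]])

```text
clock: 15.55
eef_pos: [577.7, 225.1, 50.2]
ee_rot: [3.134, -0.212, -0.001]
force: [-4.0, 0.9, -1.7]
gripper_width: 46.0
grasp_force: 30.0
```

Call:
apply_moves(targets=[[[0.001, 0, 0, 0, 0, 0, -1], [0.0015, 0, 0, 0, 0, 0, -1], [0.0015, 0, 0, 0, 0, 0, -1], [0.0015, 0, 0, 0, 0, 0, -1]]])

```text
clock: 15.95
eef_pos: [579.1, 224.9, 50.3]
ee_rot: [3.134, -0.212, -0.001]
force: [-4.7, 2.4, -1.5]
gripper_width: 45.8
grasp_force: 30.0
```

```bash
cat >> st.py <<'E'
for c in ("side","scene"):
    im=arm.capture(c);q=proj(c,[[584.3-42*.9906+68*.1366-4*.99,223.8+42*.1366+68*.9906,50]])[0].astype(int)
    try: ce,s=redc(im,(q[0]-10,q[1]-9,q[0]+11,q[1]+10));print(c,"button px",ce,s[4],s[:4])
    except Exception as e: print(c,"no button",e)
E
python3 st.py
```

```text
16.05 [579.11 224.91  50.28] -7.751471563347366 in sealer -5.295795765288482 0.393794428181798 force [-4.53  1.57 -2.29] along x -4.705351234247801 46.078202056807164
side button px [237.91 140.77] 22 [9 9 5 5]
scene button px [332.85 195.23] 13 [11 10  3  5]
```

Call:
apply_moves(targets=[[[0.0005, 0, 0, 0, 0, 0, -1], [0.001, 0, 0, 0, 0, 0, -1], [0.0015, 0, 0, 0, 0, 0, -1], [0.0015, 0, 0, 0, 0, 0, -1], [0.0015, 0, 0, 0, 0, 0, -1]]])

```text
clock: 16.7
eef_pos: [580.7, 224.7, 50.2]
ee_rot: [3.134, -0.212, -0.001]
force: [-5.5, 0.6, -2.7]
gripper_width: 45.8
grasp_force: 30.0
```

```bash
python3 st.py
```

```text
16.8 [580.72 224.7   50.23] -7.757839653633766 in sealer -3.671464459341299 0.3977694323368562 force [-5.09  1.14 -3.05] along x -5.198079831490829 45.77141197621595
side button px [237.81 140.05] 21 [9 8 5 5]
scene button px [333.25 194.  ] 8 [12  9  2  6]
```

```bash
python3 - <<'E'
from h import *
np.set_printoptions(suppress=True,precision=2,linewidth=150)
for c in ("side","scene"):
    q=proj(c,[[584.3-42*.9906+68*.1366-4*.99,223.8+42*.1366+68*.9906,50]])[0].astype(int)
    for im in (cv2.imread(f"pics/{c}0.png")[...,::-1],arm.capture(c)):
        a=im[q[1]-9:q[1]+10,q[0]-10:q[0]+11].astype(int);w=np.clip(a[...,0]-np.maximum(a[...,1],a[...,2])-80,0,None)
        print(c,w.sum(),(w.sum(1)@np.arange(19))/w.sum(),w.sum(1))
E
```

```text
side 1962 9.412844036697248 [  0   0   0   0   0   0   0  16 444 647 551 177 127   0   0   0   0   0   0]
side 2532 10.12480252764613 [  0   0   7   4   1  15   0  57 517 677 552 210 148  45  74  70  57  50  48]
scene 2461 9.877285656237301 [  0   0   0   0   0   0   0 126 427 574 498 368 277 182   9   0   0   0   0]
scene 807 13.003717472118959 [  0   0   0   0   0   0   0   0  87 116  96  64  42  27   2  57 116 104  96]
```

Call:
apply_moves(targets=[[[0.0005, 0, 0, 0, 0, 0, -1], [0.001, 0, 0, 0, 0, 0, -1], [0.001, 0, 0, 0, 0, 0, -1], [0.001, 0, 0, 0, 0, 0, -1]]])

```text
clock: 17.45
eef_pos: [581.7, 224.6, 50.2]
ee_rot: [3.134, -0.213, -0.001]
force: [-5.5, 1.4, -3.5]
gripper_width: 45.9
grasp_force: 30.0
```

```bash
python3 st.py;python3 - <<'E'
from h import *
np.set_printoptions(suppress=True,precision=2,linewidth=150)
for c in ("side","scene"):
    q=proj(c,[[584.3-42*.9906+68*.1366-4*.99,223.8+42*.1366+68*.9906,50]])[0].astype(int)
    im=arm.capture(c)
    a=im[q[1]-9:q[1]+10,q[0]-10:q[0]+11].astype(int);w=np.clip(a[...,0]-np.maximum(a[...,1],a[...,2])-80,0,None)
    print(c,w.sum(),(w.sum(1)@np.arange(19))/w.sum(),w.sum(1))
E
```

```text
17.55 [581.66 224.56  50.23] -7.753936173102943 in sealer -2.715849341648406 0.3959614794406631 force [-4.64  1.59 -3.4 ] along x -4.817154924611205 46.16473316358741
side button px [237.81 140.05] 21 [9 8 5 5]
scene button px [333.25 194.38] 8 [12  9  2  6]
side 2529 10.169236852510874 [  0   0   2   0   4   5   0  52 507 671 603 182 183  15  71  81  59  54  40]
scene 756 13.157407407407407 [  0   0   0   0   0   0   0   0  74 112  88  59  33  21   2  53 109 108  97]
```

The button profile in the side view is back to its original height and the vertical force is back to the full weight, so the catch has clicked. I'll ease back slightly to confirm it holds.

Call:
apply_moves(targets=[[[-0.0005, 0, 0, 0, 0, 0, -1], [-0.001, 0, 0, 0, 0, 0, -1], [-0.0015, 0, 0, 0, 0, 0, -1], [-0.002, 0, 0, 0, 0, 0, -1], [-0.002, 0, 0, 0, 0, 0, -1]]])

```text
clock: 18.3
eef_pos: [580.6, 224.7, 50.4]
ee_rot: [3.134, -0.213, 0.002]
force: [-0.9, 0.6, -4.3]
gripper_width: 46.0
grasp_force: 30.0
```

```bash
python3 st.py
```

```text
18.4 [580.55 224.67  50.45] -7.763308121719206 in sealer -3.8382011905917692 0.3539705802999054 force [-1.45  0.96 -5.51] along x -1.5711889386875955 45.68020698752701
side button px [237.81 140.05] 21 [9 8 5 5]
scene button px [333.4 194.2] 10 [12  9  2  6]
```

Call:
apply_moves(targets=[[[0, 0, 0, 0, 0, 0, 0.5], [0, 0, 0, 0, 0, 0, 0.5], [0, 0, 0, 0, 0, 0, 0.5], [0, 0, 0, 0, 0, 0, 0.5], [0, 0, 0, 0, 0, 0, 0.5], [0, 0, -0.01, 0, 0, 0, 0.5], [0, 0, -0.03, 0, 0, 0, 0.5], [0, 0, -0.06, 0, 0, 0, 0.5], [0, 0, -0.1, 0, 0, 0, 0.5], [0, 0, -0.14, 0, 0, 0, 0.5], [-0.05, 0, -0.18, 0, 0, 0, 0.5], [-0.1, 0, -0.2, 0, 0, 0, 0.5], [-0.13, 0, -0.2, 0, 0, 0, 0.5], [-0.13, 0, -0.2, 0, 0, 0, 0.5], [-0.13, 0, -0.2, 0, 0, 0, 0.5]]])

```text
clock: 20.05
eef_pos: [450.8, 242.7, 252.0]
ee_rot: [-3.134, 0.211, -0.004]
force: [0.4, -0.5, -0.8]
gripper_width: 70.1
grasp_force: 0.0
```

```bash
python3 - <<'E'
from h import *
np.set_printoptions(suppress=True,precision=2,linewidth=150)
o=arm.get_obs();print(o["clock"],o["eef_pos"],o["force"],o["gripper_width"])
m=arm.camera_model("wrist");im=arm.capture("wrist")
h=cv2.cvtColor(im,cv2.COLOR_RGB2HSV)
k=((h[...,0]>9)&(h[...,0]<21)&(h[...,1]>215)&(h[...,2]>170)).astype(np.uint8);k[220:]=0
k=cv2.morphologyEx(k,cv2.MORPH_CLOSE,np.ones((3,3)))
n,_,st,ce=cv2.connectedComponentsWithStats(k);i=st[1:,4]>30;print(st[1:][i])
t=np.deg2rad(-7.85);c,s=np.cos(t),np.sin(t)
for off in (0,-4):
    Q=[[584.3+c*(a+off)-s*b,223.8+s*(a+off)+c*b,z] for a,b,z in [(-35,23,90),(-35,-23,90),(35,23,90),(35,-23,90),(-42,68,52),(-42,68,47)]];print(off,proj("wrist",Q,m).tolist())
q=proj("wrist",[Q[4]],m)[0].astype(int);print(redc(im,(q[0]-20,q[1]-20,q[0]+20,q[1]+20)))
E
```

```text
20.05 [450.85 242.71 251.97] [ 0.44 -0.45 -0.8 ] 70.14551675924342
[[235  38  42  63 681]]
0 [[234.44120518969112, 94.40122223951538], [276.43693473795724, 94.51335027115674], [234.8533918805158, 34.24528646738236], [276.3555334526502, 34.35641865365065], [200.31997848997264, 103.99390707743437], [201.04404089639587, 104.26166459126152]]
-4 [[234.43529155428715, 97.96670373152186], [276.42344253045275, 98.07879585561709], [234.81529238540443, 37.5296442805479], [276.3754044320136, 37.6409104442383], [200.3320872712484, 107.17613285723858], [201.056055900017, 107.40251272205803]]
(array([200.6 , 107.29]), array([ 11,  11,  21,  19, 299], dtype=int32))
```

```bash
python3 - <<'E'
from h import *
import numpy as np
np.set_printoptions(linewidth=150)
c="side";q=proj(c,[[584.3-42*.9906+68*.1366-4*.99,223.8+42*.1366+68*.9906,50]])[0].astype(int)
for im in (cv2.imread("pics/side0.png")[...,::-1],arm.capture(c)):
    a=im[q[1]-9:q[1]+10,q[0]-10:q[0]+11].astype(int);print(np.clip(a[...,0]-np.maximum(a[...,1],a[...,2])-80,0,None)[:14].sum(1))
print(arm.finish_job(), arm.get_obs()["clock"])
E
```

```text
[  0   0   0   0   0   0   0  16 444 647 551 177 127   0]
[  0   0   0   0   0   0   0  10 415 559 436 130  65  52]
the job is handed in; nothing more can be done
the job is handed in; nothing more can be done
```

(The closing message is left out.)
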